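Tag the chip bin and gauge it with the rod

TASK

Take the metal tag out of its wooden block and hang it by its hole on the peg at the front of the grey chip bin, letting it go there, so nobody uses the bin during the check. Then take the gauge rod from its rest, push its tip down the bin's slanting guide tube until the collar stops on the tube's mouth, draw it right out again, and finish still holding the rod in the gripper, level and motionless, clear of the tube and at least 20 cm above the desk, so its marked tip can be read. Leave the two jars and the tape roll where they are.

Things in the scene. Friction and masses are not known exactly. Their poses are not given: they have to be found in the camera images.
- chip_bin: grey sheet-metal box with dark lid, fixed, 126 x 126 mm, 125 mm high; origin at the centre of its underside, z up, front (with the peg) facing its -x, tube side +y. The peg: straight steel bar, 8 mm diameter, in the middle of the front, pointing out along -x and rising 12 degrees from the level, 48 mm from root to the centre of its round end
- peg_root (a point): where the peg's axis leaves the bin's front face: bin frame (-60, 0, 108) mm
- peg_tip (a point): centre of the peg's round outer end (radius 4 mm): bin frame (-107, 0, 118) mm
- guide_tube: steel tube fixed to the bin's +y side, axis in the bin's y-z plane, mouth up and out at 35 degrees above the level. Origin: centre of the mouth's flat rim, bin frame (0, 97, 118) mm; z points out of the mouth along the tube, x as the bin's x. Bore 14 mm, widening over the last 12 mm to 21 mm at the rim; 31 mm outside at the rim, else 24; 72 mm long, hollow bin behind
- gauge_rod: steel rod, 213 mm overall, about 140 g, first level in its rest. Origin: centre of the collar's flat stop face (collar 28 mm across, 8 mm thick); x along the rod to the tip. Ahead: round rod 10 mm thick, 95 mm long, last 7 mm tapered, dark ring marks. Behind: black flat-sided handle, x = -16 to -90 mm, 14 mm wide (y), 24 mm high (z), then a 10 mm tail to x = -118 mm
- rod_tip (a point): end of the gauge rod: rod frame (95, 0, 0) mm
- rod_rest: fixed wooden rest, base 200 x 80 x 12 mm, two notched uprights (60 mm wide, 12 mm thick, tops 80 mm above the desk, notches 15 mm wide) at x = 65 and -107 mm of its frame; origin on the desk below the rod's collar face, x as the rod's x. The rod's axis lies 70 mm above the desk; lift it straight up
- tag: metal tag plate 50 mm wide (its y), 85 mm high (its z), 6 mm thick (its x), 45 g, at first standing upright in its block with its lower edge 6 mm above the desk. Origin at the centre of the lower edge
- tag_hole (a point): centre of the tag's 18 mm hole, which runs along the tag's x: tag frame (0, 0, 53) mm, 32 mm below the upper edge
- tag_block: fixed wooden block 60 x 80 mm, 26 mm high, with a 7.6 mm slot along its y, 20 mm deep; origin at the centre of its underside
- jar_aqua: bystander: glass jar with grey lid, 55 mm across, 74 mm high, larger of the two; origin at the centre of its underside
- jar_gold: bystander: glass jar with grey lid, 49 mm across, 66 mm high; origin at the centre of its underside
- tape_roll: bystander: roll of masking tape lying flat, 83 mm across, 19 mm high; origin at the centre of its underside
Mind the look-alikes: they are no part of the job. There is more than one size of the rod_rest; the job needs the middle-sized.

How it is judged (in metres and radians):
On the way, in this order (a step that is already met when the one before it is completed fails the run):
1. the tag hangs by its hole on the peg, let go (x of tag_hole in the frame of chip_bin between -0.108 and -0.057 m and y of tag_hole in the frame of chip_bin between -0.013 and 0.013 m and z of tag_hole in the frame of chip_bin between 0.09 and 0.125 m and angle between tag's own z axis and vertical below 0.5 rad and contact force between tag and chip_bin above 0.1 N and contact force between tag and the fingers below 0.05 N), for 0.3 s.
2. the gauge rod is in the guide tube with its collar stopped on the mouth (z of gauge_rod in the frame of guide_tube below 0.003 m and distance between gauge_rod and guide_tube below 0.007 m and z of rod_tip in the frame of guide_tube below -0.088 m and angle between the x axis of gauge_rod and the z axis of guide_tube, either way round below 0.1 rad), for 0.2 s.
3. the rod is drawn right out of the tube (distance between rod_tip and guide_tube above 0.03 m and z of rod_tip in the frame of guide_tube above 0 m and contact force between gauge_rod and the fingers above 1 N), for 0.1 s.
At the end, for the whole second after the job is handed in: Tag hangs by its hole on the peg, at rest, upright within 29 degrees, hole within 13 mm sideways of the peg, not touched. Rod held in the gripper, still, level within 7 degrees, over 190 mm above the desk, tip over 30 mm from the tube's mouth, touching neither bin, tag nor rest (all of step 1 and contact force between tag and the arm below 0.05 N and linear speed of each of tag, gauge_rod below 0.03 m/s and contact force between gauge_rod and the fingers above 1 N and contact force between gauge_rod and chip_bin below 0.05 N and contact force between gauge_rod and rod_rest below 0.05 N and contact force between gauge_rod and tag below 0.05 N and height (world z) of each of rod_tip, gauge_rod above 0.19 m and angle between gauge_rod's own x axis and vertical between 1.44 and 1.7 rad and distance between rod_tip and guide_tube above 0.03 m and angular speed of gauge_rod below 0.15 rad/s); the arm keeps its last pose, push and grip.
It fails at once if a jar or the tape roll is shifted by more than 25 mm (distance of any of jar_aqua, jar_gold, tape_roll from where it was at the start of the episode above 0.025 m).
It also fails if it takes over 69 s, if anything falls off the work surface, if the arm or the gripper's body presses on something with over 40 N, if the wrist force passes 120 N, or if a joint passes its speed limit or range.

ROBOT

A 7-joint arm with a two-finger parallel gripper is mounted at the origin on the work surface; the furniture and walls round the work are solid. World frame = base frame: x ahead of the robot, y to its left, z up, the work surface at z = 0. Lengths are in m, angles in degrees, forces in N, time in s.
With the tool pointing down it reaches from about 0.425 to 0.875 m from the base axis. Payload 4.7 kg.
Tool frame: the origin (TCP) lies between the finger pads; the fingertips stand env.tip_reach ahead of it and the grasp point (between the pads) lies 2 mm behind it (env.tip_reach is the distance from the TCP to the fingertips, in m); z points along the fingers, y is the line along which they close (so a half turn about z gives the same grasp; the last joint's range is limited). The gripper opens to 87 mm and grips with 3 to 60 N. Pads are 19 mm wide; open, the fingers measure 117 mm over their backs; the gripper's body (75 mm by 190 mm) begins 51 mm behind the grasp point.
Start: joints at [-64.337, 18.392, -4.016, 83.108, 1.295, 78.541, -3.26], TCP at [0.273, 0.59, 0.24] pointing down, gripper open.
Joint ranges: [-163.93, 163.93], [-17.29, 119.83], [-79.2, 71.16], [3.27, 140.29], [-89.18, 269.18], [5.43, 117.66], [-154.24, 154.24]. Speed limits (degrees/s): [147.25, 147.25, 180, 180, 180, 180, 180].

INTERFACE

Orientations are given as [roll, pitch, yaw] about the fixed x, y, z axes, in that order (R = Rz(yaw) Ry(pitch) Rx(roll)).
In Python, from cell import env, read_camera gives the robot as it stands. The module is installed in compiled form; this text tells all that it offers.
- The arm moves only by the shell command python3 -m handwheel 'ROWS' [FORCE]. ROWS is rows parted by semicolons, their numbers by spaces, 1 to 8 of them, each of 5 numbers: dx, dy, dz in m, then a turn about the tool's z in degrees, then the finger opening in m; each row is the pose to reach, as a shift and turn from the pose commanded when the command began, along the tool's axes at that moment; what a row does not reach only later rows make up. A row lasts 1/12 s, in which the tool goes at most 0.0417 m and 7.16 degrees, less where a joint would pass 70% of its speed; a pose out of reach is approached as far as the arm can. The fingers move at their own pace and stop on an object; FORCE is the grip in N (left out, the last holds). Time passes only in rows, so rows that do not move let the fingers close. It prints the time, the measured TCP pose, the force, the opening and the grip force at its end.
- env.get_obs(): the state, without advancing time (a new reading comes with each control period).
- read_camera(name): name is "scene" or "top"; returns a dict with "color" (384x512x3 uint8, blue, green, red), "fx", "fy", "cx", "cy" (pixels), "world_from_camera" (4x4, takes a point from camera to world coordinates). Camera axes: x right, y down, z forward; pixel columns grow to the right and rows downward; lengths in m; the calibration is good to about 2 mm. A picture is of the moment at which its call begins. There is no depth.
- env.sign_off(): hands the job in; it is judged then, once.
The state is a dict: "time_s": time; "qpos": joint angles; "joint_velocities": joint speeds; "effort": joint torques, N m; "tool_pos": TCP position; "tool_rot": TCP orientation; "force": force on the tool from outside, world axes, zero at the start; "wrist_torque": the same for the moment, N m; "grip_width": finger opening in m; "grasp_force": force on a finger pad.
Only numpy, scipy, OpenCV 4.12 (cv2) and the standard library are available. Lean on these libraries where they do the work, as an engineer would, in place of code of your own. Each camera call takes 0.05 s, during which the arm holds its last target. There are 200 camera calls.

## Working session

There is one attempt and no reset: what is moved stays moved. The work goes in short steps, Python scripts to look and compute and a shell command to move; the robot and the scene stay as the last step left them, time stands still between calls to the robot, and variables do not carry over. Pictures are saved under pics/ and viewed, at most 13 in all, crops included, and the job is handed in when it is done.

```bash
mkdir -p pics; ls; python3 - <<'E'
from cell import env, read_camera
import cv2,numpy as np
for n in("scene","top"):
    c=read_camera(n); cv2.imwrite(f"pics/{n}0.png",c["color"]); print(n,c["fx"],c["fy"],c["cx"],c["cy"]); print(np.round(c["world_from_camera"],4))
a=[cv2.resize(cv2.imread(f"pics/{n}0.png"),(800,600),interpolation=cv2.INTER_CUBIC) for n in("scene","top")]
for n,i in zip(("scene","top"),a): cv2.imwrite(f"pics/{n}0b.png",i)
print(env.tip_reach, env.get_obs())
E
```

```text
pics
scene 418.6638275335555 418.6638275335555 253.66533118909143 194.6911478943402
[[ 0.71   -0.5255  0.4689  0.0028]
 [-0.704  -0.5465  0.4536 -0.49  ]
 [ 0.0179 -0.6521 -0.7579  0.8708]
 [ 0.      0.      0.      1.    ]]
top 422.296716589962 422.296716589962 254.04426672244486 192.7759016224535
[[ 0.0029 -0.9783  0.207   0.2442]
 [-1.     -0.0036 -0.0029 -0.0329]
 [ 0.0036 -0.207  -0.9783  1.2829]
 [ 0.      0.      0.      1.    ]]
0.017 {'time_s': 0.1, 'qpos': array([-64.33751637,  18.43480241,  -4.01476559,  83.16756493,
         1.2977912 ,  78.54019603,  -3.25967211]), 'joint_velocities': array([ 0.04660037, -0.08875953, -0.0975125 , -0.1389037 ,  0.10242606,
       -0.13290879,  0.02553547]), 'effort': array([ 1.19734586e-04, -4.92575848e+01, -4.05413378e-01, -3.13399172e+01,
       -6.40737754e-02,  3.95044894e-02,  8.05755462e-05]), 'tool_pos': array([0.27307946, 0.58934879, 0.23857392]), 'tool_rot': array([-1.79902819e+02,  8.37768917e-03,  1.55147268e+02]), 'force': array([ 0.23468511,  0.21783316, -0.63381759]), 'wrist_torque': array([ 0.03250976, -0.03097925,  0.02196141]), 'grasp_force': 0.0, 'grip_width': 0.08722988098798179}
```

View pics/scene0b.png

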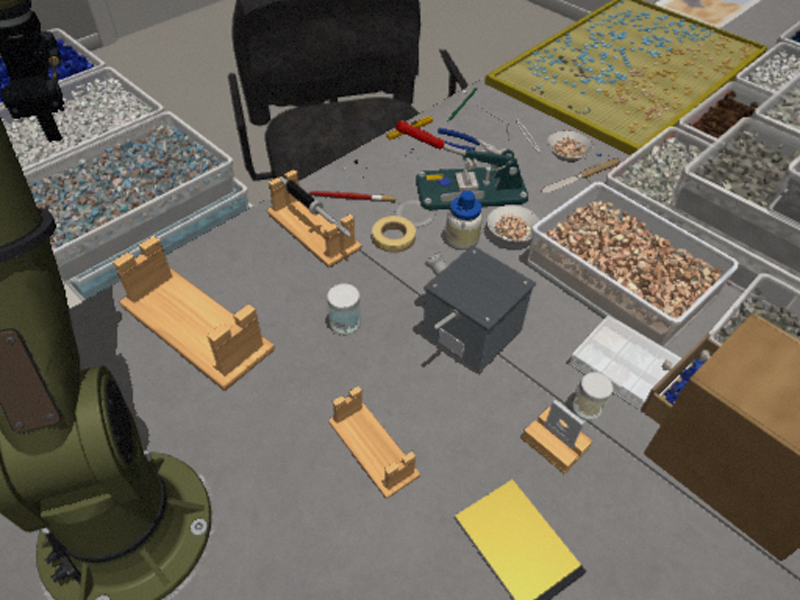

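View pics/top0b.png

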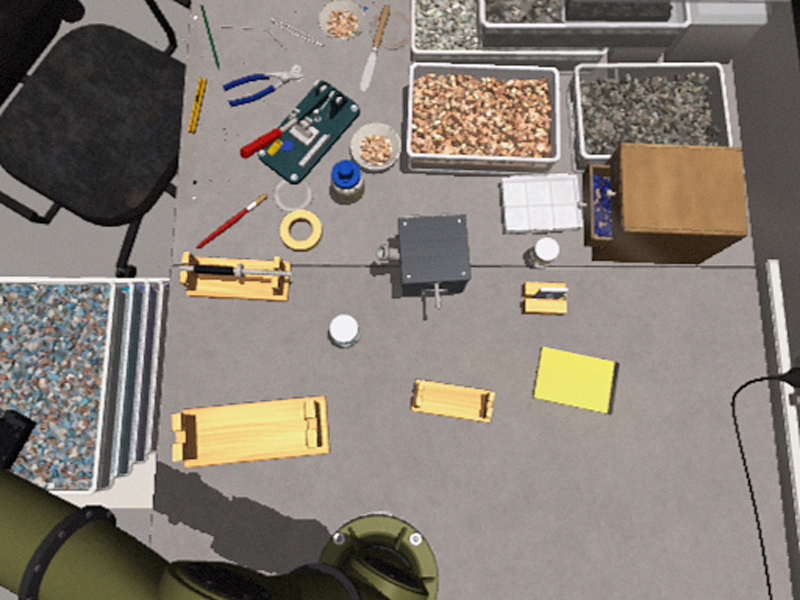

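```bash
cat > h.py <<'E'
import numpy as np, cv2
from cell import env, read_camera
def cam(n):
    c=read_camera(n); return c
def ray(c,u,v):
    T=c["world_from_camera"]; d=T[:3,:3]@[(u-c["cx"])/c["fx"],(v-c["cy"])/c["fy"],1]; return T[:3,3],d
def onz(c,u,v,z):
    o,d=ray(c,u,v); return o+d*(z-o[2])/d[2]
def two(a,ua,b,ub):
    o,d=ray(a,*ua); p,e=ray(b,*ub); s=np.linalg.lstsq(np.c_[d,-e],p-o,rcond=None)[0]
    x,y=o+s[0]*d,p+s[1]*e; return (x+y)/2,np.linalg.norm(x-y)
def proj(c,P):
    q=np.linalg.inv(c["world_from_camera"])@np.r_[P,1]; return np.array([c["cx"]+c["fx"]*q[0]/q[2],c["cy"]+c["fy"]*q[1]/q[2]])
def crop(c,x,y,w,h,W,H):
    """crop with tick labels in original pixels every 10"""
    im=cv2.resize(c["color"][y:y+h,x:x+w],(W,H),interpolation=cv2.INTER_CUBIC)
    for u in range(-(-x//10)*10,x+w,10):
        X=int((u-x+.5)*W/w); cv2.line(im,(X,0),(X,6),(0,0,255),1); cv2.putText(im,str(u),(X+1,14),0,.32,(0,0,255),1)
    for v in range(-(-y//10)*10,y+h,10):
        Y=int((v-y+.5)*H/h); cv2.line(im,(0,Y),(6,Y),(0,0,255),1); cv2.putText(im,str(v),(7,Y+4),0,.32,(0,0,255),1)
    return im
E
python3 - <<'E'
from h import *
s,t=cam("scene"),cam("top")
r1=np.hstack([crop(s,265,155,80,90,267,300),crop(s,330,235,60,68,266,300),crop(s,165,105,70,79,267,300)])
r2=np.hstack([crop(t,232,130,80,90,267,300),crop(t,325,145,50,56,266,300),crop(t,110,150,80,90,267,300)])
cv2.imwrite("pics/c1.png",np.vstack([r1,r2]))
E
```

```text
(no output)
```

View pics/c1.png

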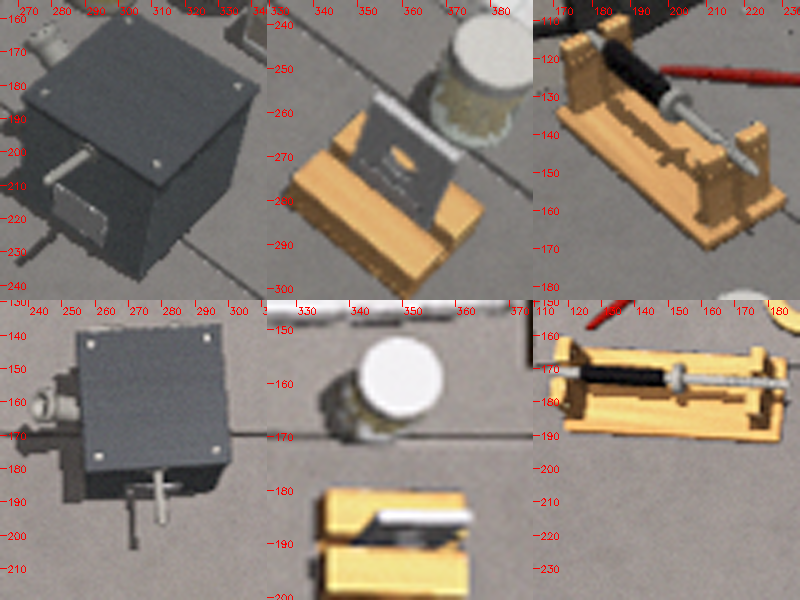

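The crop shows three rests: scene (190,310)/1.56 is the large empty one, (375,440)/1.56 the small empty one, and (200,140) in original pixels is the middle-sized one carrying the rod. That last one is ours. Bin is at top (277,160), peg tip near top (280,196), tag's upper edge at top (355,185).

```bash
cat > m.py <<'E'
from h import *
s,t=cam("scene"),cam("top")
np.set_printoptions(precision=4,suppress=True)
def blob(c,u,v,r,f):
    u0,v0=int(u)-r,int(v)-r; p=c["color"][v0:v0+2*r+1,u0:u0+2*r+1].astype(float).mean(2); w=np.clip(p-np.median(p)-f,0,None)
    yy,xx=np.mgrid[v0:v0+2*r+1,u0:u0+2*r+1]; return (w*xx).sum()/w.sum(),(w*yy).sum()/w.sum()
# screws
tp=[(259,143),(294,141),(296.3,174.5),(261.2,176.3)]
S=np.array([onz(t,*blob(t,*p,2,15),.125) for p in tp]); print("screws top\n",S[:,:2],S.mean(0))
sp=[(336,180.5),(311.7,203.8),(278.2,182.3)]
for p in sp: print("scr scene",onz(s,*blob(s,*p,2,15),.125)[:2])
print("sides",[np.linalg.norm(S[i]-S[(i+1)%4]) for i in range(4)])
d=(S[1]+S[2]-S[0]-S[3]); print("yaw from -y side",np.degrees(np.arctan2(-d[1],-d[0]))-90, "x dir", np.degrees(np.arctan2(*((S[0]+S[1]-S[2]-S[3])[[1,0]]))))
# wood
def wood(c,x,y,w,h,z):
    hsv=cv2.cvtColor(c["color"],cv2.COLOR_BGR2HSV)[y:y+h,x:x+w]; m=cv2.inRange(hsv,(8,90,80),(25,255,255))
    k=max(cv2.findContours(m,0,cv2.CHAIN_APPROX_NONE)[0],key=cv2.contourArea)[:,0]
    P=np.array([onz(c,u+x,v+y,z)[:2] for u,v in k],np.float32); return P
for n,c,b,z in (("block top",t,(325,172,50,35),.026),("rest top",t,(105,155,90,45),.012)):
    r=cv2.minAreaRect(wood(c,*b,z)); print(n,r); print(cv2.boxPoints(r))
# two-view points: top px, scene px
def cp(ox,oy,k,px,py): return ox+px/k-.5,oy+py/k-.5
kT=267/80;kt=266/60;kr=267/70;kb=266/50
T=lambda x,y:cp(232,130,kT,x,y-300); B=lambda x,y:cp(325,145,kb,x-267,y-300); R=lambda x,y:cp(110,150,kT,x-533,y-300)
s1=lambda x,y:cp(265,155,kT,x,y); s2=lambda x,y:cp(330,235,kt,x-267,y); s3=lambda x,y:cp(165,105,kr,x-533,y)
for n,a,b in (("peg tip",T(161,522),s1(48,181)),("tagtop L",B(378,515),s2(377,95)),("tagtop R",B(470,517),s2(460,157)),("collar",R(676,377),s3(679,105)),("rodtip",R(787,384),s3(755,172)),("tail",R(557,372),s3(592,38))):
    print(n,*two(t,a,s,b))
h=s2(403,158); print("hole at z=.059",onz(s,*h,.059)," tube mouth", two(t,T(41,407),s,s1(36,36)))
E
python3 m.py
```

```text
screws top
 [[ 0.6364 -0.0491]
 [ 0.6424 -0.1495]
 [ 0.5427 -0.1558]
 [ 0.5367 -0.0562]] [ 0.5895 -0.1026  0.125 ]
scr scene [ 0.641  -0.1494]
scr scene [ 0.5416 -0.1557]
scr scene [ 0.5348 -0.0561]
sides [np.float64(0.10056406358532671), np.float64(0.09982614209545451), np.float64(0.09972358284421282), np.float64(0.09995383505351188)]
yaw from -y side 3.4538985339396078 x dir 3.8663045996032164
block top ((0.520014226436615, -0.3241037130355835), (0.062412943691015244, 0.08197107911109924), 0.20588184893131256)
[[ 0.4887 -0.2832]
 [ 0.489  -0.3652]
 [ 0.5514 -0.365 ]
 [ 0.5511 -0.283 ]]
rest top ((0.5441091656684875, 0.28716033697128296), (0.21612301468849182, 0.0517209991812706), 87.1336898803711)
[[0.5129 0.1805]
 [0.5645 0.1779]
 [0.5753 0.3938]
 [0.5237 0.3964]]
peg tip [ 0.4822 -0.1089  0.1153] 1.72054450973351e-05
tagtop L [ 0.5213 -0.3016  0.0885] 0.00012198725639796304
tagtop R [ 0.5199 -0.3513  0.091 ] 0.0003004978977270842
collar [0.5631 0.2658 0.0649] 0.0019144796692396444
rodtip [0.5545 0.1671 0.0684] 0.0017981741683783753
tail [0.5655 0.3723 0.0666] 0.001153706000734435
hole at z=.059 [ 0.52  -0.326  0.059]  tube mouth (array([ 0.5819, -0.0056,  0.1136]), np.float64(0.0031748946466429056))
```

```bash
python3 -m handwheel '-0.036 -0.019 -0.002 6 0.06; -0.072 -0.037 -0.005 12 0.06; -0.109 -0.056 -0.008 19 0.06; -0.145 -0.075 -0.01 25 0.06; -0.181 -0.094 -0.012 31 0.06; -0.218 -0.112 -0.015 38 0.06; -0.254 -0.131 -0.018 44 0.06; -0.29 -0.15 -0.02 50 0.06' 25
```

```text
time_s: 0.97
tool_pos: [0.4743, 0.3301, 0.2602]
tool_rot: [180.0, -0.0, 104.8]
force: [0.7, -0.9, 0.8]
grip_width: 0.0604
grasp_force: 0.0
```

```bash
cat > go.py <<'E'
# usage: go.py x y z yaw : shift in tool axes and turn to reach it from the measured pose
import sys,numpy as np
from scipy.spatial.transform import Rotation as Ro
from cell import env
o=env.get_obs(); R=Ro.from_euler("xyz",o["tool_rot"],degrees=True).as_matrix()
t=np.array([float(v) for v in sys.argv[1:4]]); d=t-o["tool_pos"]; y=float(sys.argv[4])
print("t",round(o["time_s"],2),"pos",o["tool_pos"].round(4),"rot",o["tool_rot"].round(2),"F",o["force"].round(1),"w",round(o["grip_width"],4),round(o["grasp_force"],1))
print("shift",(R.T@d).round(4),"turn",round((o["tool_rot"][2]-y+180)%360-180,2),"rows",int(np.ceil(np.linalg.norm(d)/.0417)))
E
python3 go.py .5205 -.326 .2 90
```

```text
t 0.97 pos [0.4743 0.3301 0.2602] rot [ 1.7995e+02 -3.0000e-02  1.0485e+02] F [ 0.7 -0.9  0.8] w 0.0604 0.0
shift [-0.646  -0.1235  0.0597] turn 14.85 rows 16
```

```bash
python3 -m handwheel '-0.04 -0.008 0 0 0.05; -0.08 -0.015 0 0 0.05; -0.12 -0.023 0 0 0.05; -0.16 -0.03 0 0 0.05; -0.2 -0.038 0 0 0.05; -0.24 -0.046 0 0 0.05; -0.28 -0.053 0 0 0.05; -0.32 -0.061 0 0 0.05' >/dev/null; python3 -m handwheel '-0.04 -0.008 0 2 0.05; -0.08 -0.015 0 4 0.05; -0.12 -0.023 0 6 0.05; -0.16 -0.03 0 8 0.05; -0.2 -0.038 0.01 10 0.05; -0.24 -0.046 0.02 12 0.05; -0.28 -0.053 0.03 14 0.05; -0.318 -0.061 0.04 15 0.05'; python3 -m handwheel '0 0 0 0 0.05; 0 0 0 0 0.05' ; python3 go.py .5205 -.326 .091 90
```

```text
time_s: 2.3
tool_pos: [0.5225, -0.3177, 0.2195]
tool_rot: [179.9, 0.0, 90.1]
force: [0.5, -0.6, -0.1]
grip_width: 0.0504
grasp_force: 0.0
time_s: 2.47
tool_pos: [0.5205, -0.3189, 0.2184]
tool_rot: [-179.8, 0.1, 89.8]
force: [0.2, 1.5, 1.0]
grip_width: 0.0502
grasp_force: 0.0
t 2.47 pos [ 0.5205 -0.3189  0.2184] rot [-1.7983e+02  7.0000e-02  8.9820e+01] F [0.2 1.5 1. ] w 0.0502 0.0
shift [-0.0069  0.0004  0.1274] turn -0.18 rows 4
```

```bash
python3 -m handwheel '-0.007 0 0.03 0 0.03; -0.007 0 0.06 0 0.03; -0.007 0 0.09 0 0.03; -0.007 0 0.115 0 0.03; -0.007 0 0.127 0 0.03; -0.007 0 0.127 0 0.03';  python3 -m handwheel '0 0 0 0 0; 0 0 0 0 0; 0 0 0 0 0; 0 0 0 0 0; 0 0 0 0 0' 25; python3 - <<'E'
from h import *
s,t=cam("scene"),cam("top")
cv2.imwrite("pics/c2.png",np.hstack([crop(s,320,210,80,80,400,400),crop(t,320,140,80,80,400,400)]))
E
python3 go.py .5205 -.326 .19 90
```

```text
time_s: 2.97
tool_pos: [0.5214, -0.3201, 0.09]
tool_rot: [-179.8, -0.2, 90.3]
force: [0.5, -0.0, 0.2]
grip_width: 0.0305
grasp_force: 0.0
time_s: 3.38
tool_pos: [0.5228, -0.3232, 0.0938]
tool_rot: [179.9, 0.0, 90.1]
force: [-2.3, 0.6, 7.2]
grip_width: 0.0058
grasp_force: 25.0
t 3.48 pos [ 0.5221 -0.3234  0.0939] rot [179.97  -0.    90.12] F [-2.3  1.3  6.2] w 0.0059 24.9
shift [-0.0026 -0.0016 -0.0961] turn 0.12 rows 3
```

View pics/c2.png

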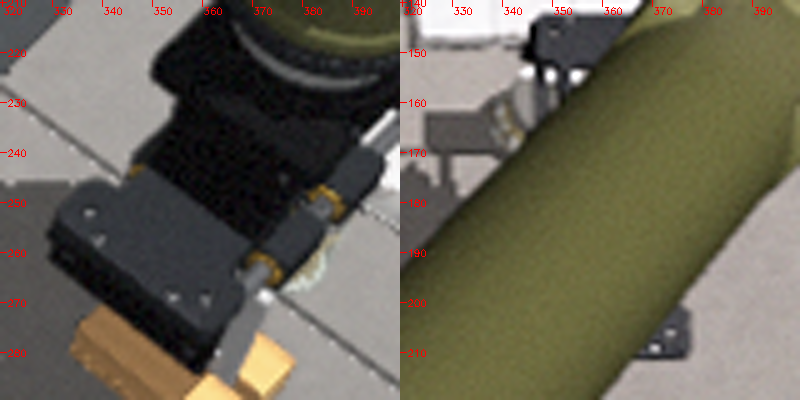

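The scene half shows the fingers closed on the tag at about (370,275) with the block below; the top view is hidden by the arm. Width 5.9 mm fits the 6 mm plate. Lifting.

```bash
python3 -m handwheel '0 0 -0.01 0 0; 0 0 -0.03 0 0; 0 0 -0.06 0 0; 0 0 -0.09 0 0; 0 0 -0.11 0 0; 0 0 -0.11 0 0';python3 -m handwheel '0 0 0 0 0; 0 0 0 0 0';  python3 go.py .455 -.111 .16 93.7
```

```text
time_s: 3.98
tool_pos: [0.5246, -0.3248, 0.2084]
tool_rot: [179.5, 0.2, 90.1]
force: [0.3, -1.3, 0.1]
grip_width: 0.0057
grasp_force: 24.9
time_s: 4.15
tool_pos: [0.5221, -0.3225, 0.2021]
tool_rot: [-180.0, -0.0, 90.2]
force: [0.9, 0.4, -0.5]
grip_width: 0.0056
grasp_force: 24.9
t 4.15 pos [ 0.5221 -0.3225  0.2021] rot [-1.7998e+02 -4.0000e-02  9.0150e+01] F [ 0.9  0.4 -0.5] w 0.0056 24.9
shift [ 0.2116 -0.0665  0.0423] turn -3.55 rows 6
```

```bash
python3 -m handwheel '0.03 -0.03 0 0 0; 0.06 -0.055 0 -1 0; 0.095 -0.075 0 -2 0; 0.13 -0.083 0 -3 0; 0.16 -0.083 0.01 -3.5 0; 0.19 -0.083 0.02 -3.5 0; 0.21 -0.083 0.032 -3.5 0; 0.21 -0.083 0.032 -3.5 0';python3 -m handwheel '0 0 0 0 0; 0 0 0 0 0; 0 0 0 0 0';  python3 go.py .4393 -.1122 .153 93.66; python3 - <<'E'
from h import *
s,t=cam("scene"),cam("top")
print("scene peg tip",proj(s,[.4822,-.1094,.118]),"tcp",proj(s,env.get_obs()["tool_pos"]))
cv2.imwrite("pics/c3.png",np.hstack([crop(s,235,165,80,80,400,400),crop(t,235,155,80,80,400,400)]))
E
```

```text
time_s: 4.82
tool_pos: [0.4364, -0.1076, 0.1672]
tool_rot: [-179.7, -0.2, 94.1]
force: [-0.9, 1.2, -0.4]
grip_width: 0.0056
grasp_force: 25.0
time_s: 5.07
tool_pos: [0.4388, -0.1145, 0.1706]
tool_rot: [180.0, 0.0, 93.5]
force: [-0.4, -0.5, -0.3]
grip_width: 0.0059
grasp_force: 25.0
t 5.07 pos [ 0.4388 -0.1145  0.1706] rot [1.800e+02 3.000e-02 9.353e+01] F [-0.4 -0.5 -0.3] w 0.0059 25.0
shift [0.0023 0.0007 0.0176] turn -0.13 rows 1
scene peg tip [279.13735417 208.12488515] tcp [268.73060711 204.90845368]
```

View pics/c3.png

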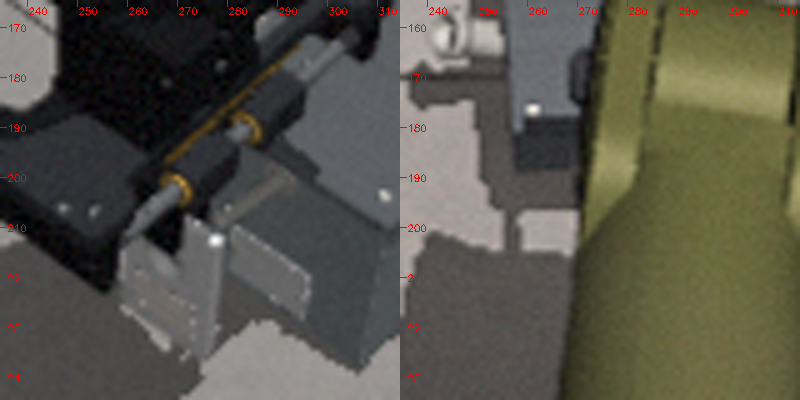

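```bash
python3 - <<'E'
from h import *
from scipy.spatial.transform import Rotation as Ro
s=cam("scene"); p=env.get_obs()["tool_pos"]; yaw=np.radians(3.6); xb=np.array([np.cos(yaw),np.sin(yaw),0]); yb=np.array([-xb[1],xb[0],0]); z=np.array([0,0,1.])
H=p-.0026*yb-.0348*z; print(H)
for n,y,zz in(("BL",25,-53),("BR",-25,-53),("TR",-25,32),("TL",25,32),("hole",0,0)): 
    print(n,[proj(s,H+yb*y/1e3+z*zz/1e3+xb*dx).round(1) for dx in(-.003,.003)])
im=s["color"]; c=cv2.resize(im[190:250,245:295],(800,960)[::1] if 0 else (500,600),interpolation=cv2.INTER_CUBIC); c=cv2.convertScaleAbs(c,alpha=1.8,beta=0); cv2.imwrite("pics/c4.png",c)
E
```

```text
[ 0.43906182 -0.11680778  0.13598034]
BL [array([258.9, 224.4]), array([260.6, 222.9])]
BR [array([275.3, 236.2]), array([277. , 234.6])]
TR [array([277.6, 213.3]), array([279.3, 211.6])]
TL [array([259.9, 201.1]), array([261.7, 199.6])]
hole [array([268. , 216.2]), array([269.7, 214.6])]
```

View pics/c4.png

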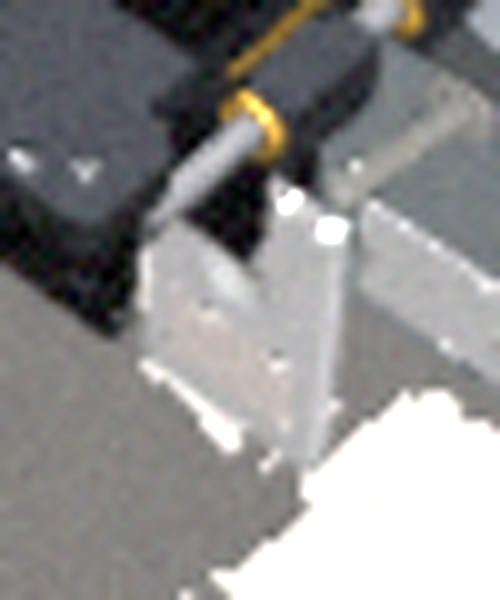

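```bash
python3 -m handwheel '0.005 0 0.01 0 0; 0.005 0 0.018 0 0; 0.005 0 0.018 0 0; 0.005 0 0.018 0 0; 0.005 0 0.018 0 0; 0.005 0 0.018 0 0';  python3 go.py .4388 -.1099 .153 93.66; python3 -m handwheel '0 0.01 0 0 0; 0 0.02 0 0 0; 0 0.03 0 0 0; 0 0.038 0 0 0; 0 0.046 0 0 0; 0 0.054 0.002 0 0; 0 0.06 0.004 0 0; 0 0.065 0.005 0 0';python3 -m handwheel '0 0 0 0 0; 0 0 0 0 0; 0 0 0 0 0';  python3 go.py .504 -.1058 .148 93.66; 
```

```text
time_s: 5.72
tool_pos: [0.4386, -0.1082, 0.1527]
tool_rot: [180.0, 0.0, 93.6]
force: [0.3, 0.1, -0.7]
grip_width: 0.006
grasp_force: 25.0
t 5.72 pos [ 0.4386 -0.1082  0.1527] rot [179.98   0.    93.64] F [ 0.3  0.1 -0.7] w 0.006 25.0
shift [-0.0017  0.0001 -0.0003] turn -0.02 rows 1
time_s: 6.38
tool_pos: [0.5037, -0.1039, 0.1471]
tool_rot: [-180.0, 0.0, 93.7]
force: [-0.2, -0.8, -1.8]
grip_width: 0.0059
grasp_force: 25.0
time_s: 6.63
tool_pos: [0.5029, -0.1042, 0.1474]
tool_rot: [-180.0, -0.0, 93.6]
force: [0.9, 1.1, -0.4]
grip_width: 0.0057
grasp_force: 25.0
t 6.63 pos [ 0.5029 -0.1042  0.1474] rot [-1.7997e+02 -1.0000e-02  9.3630e+01] F [ 0.9  1.1 -0.4] w 0.0057 25.0
shift [-0.0017  0.001  -0.0006] turn -0.03 rows 1
```

```bash
python3 -m handwheel '-0.002 0 0.002 0 0; -0.002 0 0.004 0 0; -0.002 0 0.005 0 0; -0.002 0 0.005 0 0; -0.002 0 0.005 0 0'; python3 -m handwheel '0 0 0.001 0 0; 0 0 0.002 0 0; 0 0 0.002 0 0; 0 0 0.002 0 0'; python3 - <<'E'
from h import *
s=cam("scene"); print(env.get_obs()["force"])
im=s["color"]; c=cv2.resize(im[165:245,255:325],(525,600),interpolation=cv2.INTER_CUBIC); cv2.imwrite("pics/c5.png",cv2.convertScaleAbs(c,alpha=1.8,beta=0))
E
```

```text
time_s: 7.05
tool_pos: [0.5035, -0.1064, 0.1434]
tool_rot: [180.0, -0.0, 93.6]
force: [-2.2, 0.3, 4.9]
grip_width: 0.0061
grasp_force: 25.0
time_s: 7.38
tool_pos: [0.504, -0.1063, 0.1429]
tool_rot: [179.9, -0.1, 93.6]
force: [-4.2, 0.3, 14.3]
grip_width: 0.006
grasp_force: 25.0
[-4.11961929  0.20855404 15.05149924]
```

View pics/c5.png

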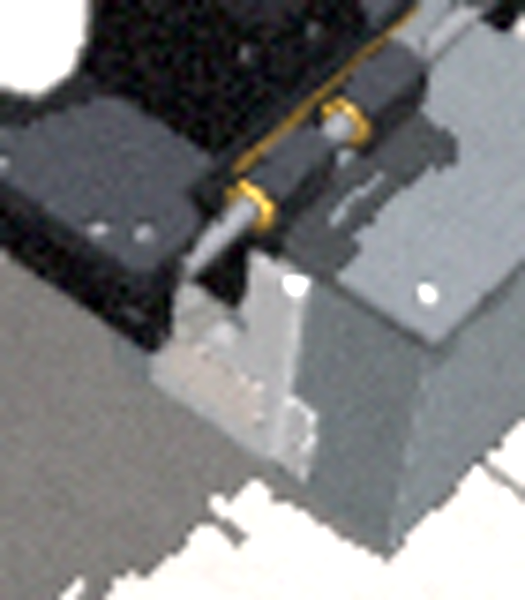

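Force 15 N up and 4 N outward matches the upward-sloping peg under the hole, and the picture shows the tag in front of the bin at the peg, around crop (230,340). Easing, opening a little and rising.

```bash
python3 -m handwheel '0 0 -0.003 0 0; 0 0 -0.004 0 0; 0 0 -0.004 0 0; 0 0 -0.004 0 0.01; 0 0 -0.004 0 0.02; 0 0 -0.004 0 0.02; 0 0 -0.004 0 0.02' 10; python3 -m handwheel '0 0 -0.01 0 0.02; 0 0 -0.03 0 0.02; 0 0 -0.06 0 0.02; 0 0 -0.09 0 0.02; 0 0 -0.12 0 0.03; 0 0 -0.12 0 0.04'; python3 go.py .5 .25 .25 90
```

```text
time_s: 8.02
tool_pos: [0.5033, -0.106, 0.1444]
tool_rot: [-180.0, 0.0, 93.6]
force: [0.8, 0.0, 0.8]
grip_width: 0.0176
grasp_force: 0.0
time_s: 8.52
tool_pos: [0.5065, -0.1068, 0.2715]
tool_rot: [179.4, 0.0, 93.6]
force: [0.4, -0.3, 0.5]
grip_width: 0.0268
grasp_force: 0.0
t 8.52 pos [ 0.5065 -0.1068  0.2715] rot [1.7938e+02 2.0000e-02 9.3620e+01] F [ 0.4 -0.3  0.5] w 0.0268 0.0
shift [0.3565 0.0158 0.0215] turn 3.62 rows 9
```

```bash
python3 -m handwheel '0.04 0 0 0 0.04; 0.08 0 0 0 0.04; 0.12 0 0 0 0.04; 0.16 0 0 0 0.04; 0.2 0 0 0 0.04; 0.24 0 0 0 0.04; 0.28 0 0 0 0.04; 0.31 0 0 0 0.04'; python3 -m handwheel '0 0 0 0 0.04; 0 0 0 0 0.04'; python3 - <<'E'
from h import *
s,t=cam("scene"),cam("top")
cv2.imwrite("pics/c6.png",np.vstack([np.hstack([crop(s,255,165,80,60,400,300),crop(t,232,155,80,60,400,300)]),np.hstack([crop(s,165,105,80,60,400,300),crop(t,108,150,80,60,400,300)])]))
E
python3 go.py .56 .327 .07 90
```

```text
time_s: 9.18
tool_pos: [0.4826, 0.2073, 0.2649]
tool_rot: [180.0, -0.1, 93.8]
force: [0.3, 0.2, 1.0]
grip_width: 0.0398
grasp_force: 0.0
time_s: 9.35
tool_pos: [0.4831, 0.2054, 0.2645]
tool_rot: [-180.0, 0.0, 93.9]
force: [-0.0, -1.5, 0.5]
grip_width: 0.0397
grasp_force: 0.0
t 9.45 pos [0.484  0.2022 0.2647] rot [1.7998e+02 5.0000e-02 9.3580e+01] F [-0.1 -0.3  0.3] w 0.0401 0.0
shift [0.12   0.0835 0.1946] turn 3.58 rows 6
```

View pics/c6.png

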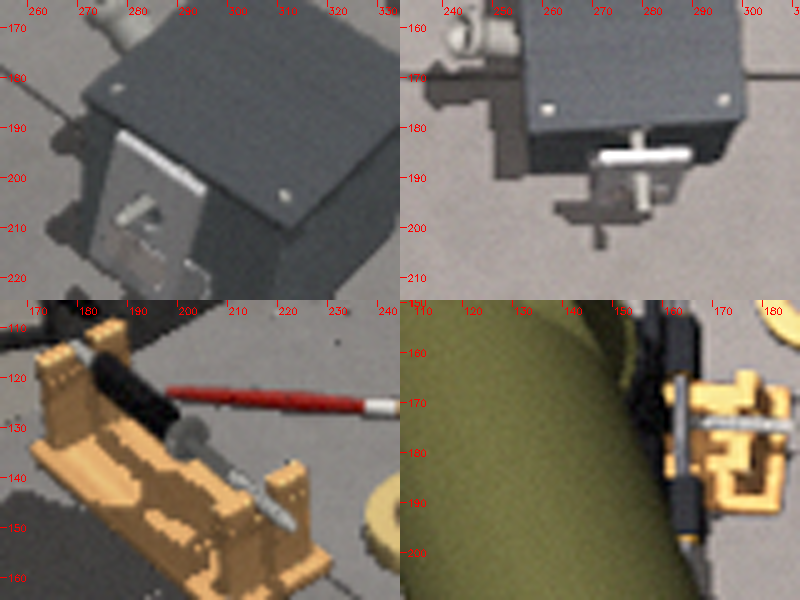

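Tag hangs on the peg: the peg end shows through the hole at scene (280,207), and the tag's top edge is level at top (278,186). Now to locate the rod's axis from the unobstructed first pictures.

```bash
python3 - <<'E'
from h import *
np.set_printoptions(precision=4,suppress=True)
for n,b in (("top",(110,160,85,25)),("scene",(165,105,70,50))):
    c=cam(n); im=cv2.imread(f"pics/{n}0.png"); x,y,w,h=b; hsv=cv2.cvtColor(im,cv2.COLOR_BGR2HSV)[y:y+h,x:x+w]
    m=cv2.inRange(hsv,(0,0,0),(180,255,45)); k,l,st,ce=cv2.connectedComponentsWithStats(m)
    for i in range(1,k):
        if st[i,4]>25:
            vv,uu=np.nonzero(l==i); P=np.array([onz(c,u+x,v+y,.07)[:2] for u,v in zip(uu,vv)],np.float32)
            r=cv2.minAreaRect(P); print(n,"dark",st[i],P.mean(0),r)
    g=cv2.inRange(hsv,(0,0,95),(180,60,255)); 
    if n=="top":
        for u in range(42,80,3):
            col=im[y:y+h,x+u].astype(int); sat=hsv[:,u,1]; vv=np.nonzero((sat<70)&(hsv[:,u,2]>80))[0]; vv=vv[(vv>8)&(vv<18)]
            if len(vv): print(x+u,vv+y,onz(c,x+u,vv.mean()+y,.07)[:2])
E
```

```text
top dark [ 14   9  26   7 122] [0.5612 0.3129] ((0.5616108179092407, 0.311548113822937), (0.07494781166315079, 0.01541769877076149), 86.01837921142578)
152 [169 170 171 172 173 174 175 176 177] [0.5596 0.266 ]
155 [172 173 174] [0.5597 0.2571]
158 [172 173 174] [0.5597 0.2482]
161 [172 173 174] [0.5597 0.2394]
164 [173 174 175] [0.5567 0.2303]
167 [173 174 175] [0.5567 0.2215]
170 [173 174 175] [0.5568 0.2126]
173 [173 174 175] [0.5568 0.2037]
176 [173 174 175] [0.5568 0.1948]
179 [173 174 175 176] [0.5553 0.1859]
182 [174 175 176] [0.5539 0.177 ]
185 [174 175 176] [0.5539 0.1681]
188 [169 170 171 172 173 174 175 176 177] [0.56   0.1594]
scene dark [  0   0  44  10 217] [0.5935 0.3786] ((0.592146635055542, 0.37408214807510376), (0.04384399950504303, 0.12798379361629486), 46.59223175048828)
scene dark [ 18  11  18  17 126] [0.5601 0.3129] ((0.5596397519111633, 0.3124326467514038), (0.08161661773920059, 0.02354610525071621), 87.0455551147461)
```

```bash
python3 -m handwheel '0.03 0.02 0 1 0.04; 0.06 0.04 0 2 0.04; 0.09 0.06 0.02 4 0.04; 0.12 0.08 0.05 6 0.04; 0.128 0.086 0.08 6.5 0.04; 0.128 0.086 0.1 6.5 0.04; 0.128 0.086 0.1 6.5 0.04; 0.128 0.086 0.1 6.5 0.04'; python3 -m handwheel '0 0 0 0 0.04; 0 0 0 0 0.04; 0 0 0 0 0.04';python3 go.py .5617 .3355 .068 87.1
```

```text
time_s: 10.22
tool_pos: [0.5615, 0.3347, 0.1638]
tool_rot: [-179.9, 0.1, 87.0]
force: [-0.1, 0.3, 0.7]
grip_width: 0.0401
grasp_force: 0.0
time_s: 10.47
tool_pos: [0.5626, 0.3364, 0.1673]
tool_rot: [179.8, -0.2, 87.1]
force: [0.8, 0.4, -0.3]
grip_width: 0.04
grasp_force: 0.0
t 10.47 pos [0.5626 0.3364 0.1673] rot [ 1.7982e+02 -1.5000e-01  8.7090e+01] F [ 0.8  0.4 -0.3] w 0.04 0.0
shift [-0.0012 -0.0011  0.0993] turn -0.01 rows 3
```

```bash
python3 -m handwheel '0 -0.001 0.03 0 0.04; 0 -0.001 0.06 0 0.04; 0 -0.001 0.085 0 0.04; 0 -0.001 0.098 0 0.04; 0 -0.001 0.098 0 0.04; 0 -0.001 0.098 0 0.04; 0 -0.001 0.098 0 0' 3;  python3 -m handwheel '0 0 0 0 0; 0 0 0 0 0; 0 0 0 0 0; 0 0 0 0 0; 0 0 0 0 0'; python3 go.py .5617 .3355 .068 87.1
```

```text
time_s: 11.05
tool_pos: [0.5619, 0.3374, 0.0689]
tool_rot: [179.8, -0.1, 87.1]
force: [0.6, 0.2, 1.2]
grip_width: 0.0384
grasp_force: 0.0
time_s: 11.47
tool_pos: [0.561, 0.3369, 0.0674]
tool_rot: [179.9, -0.1, 87.1]
force: [0.9, -0.3, 1.8]
grip_width: 0.0138
grasp_force: 3.0
t 11.47 pos [0.561  0.3369 0.0674] rot [ 1.7991e+02 -6.0000e-02  8.7150e+01] F [ 0.9 -0.3  1.8] w 0.0138 3.0
shift [-0.0014  0.0007 -0.0006] turn 0.05 rows 1
```

```bash
python3 -m handwheel '0 0 -0.008 0 0; -0.001 0 -0.016 0 0; -0.003 0 -0.025 0 0; -0.005 0 -0.034 0 0; -0.008 0 -0.042 0 0; -0.011 0 -0.05 0 0; -0.011 0 -0.05 0 0; -0.011 0 -0.05 0 0'; cat > ang.py <<'E'
from h import *
# dark handle in the scene view, lifted onto the vertical plane through the TCP along the tool's x (the rod's plane)
from scipy.spatial.transform import Rotation as Ro
def rod(save=None):
    c=cam("scene"); o=env.get_obs(); p=o["tool_pos"]; R=Ro.from_euler("xyz",o["tool_rot"],degrees=True).as_matrix(); a=-R[:,0]; n=R[:,1]
    T=c["world_from_camera"]; im=c["color"]
    def pl(u,v):
        q,d=ray(c,u,v); w=q+d*((p-q)@n)/(d@n)-p; return w@a,w[2]
    if save:
        u,v=proj(c,p+.06*a); u,v=int(u)-40,int(v)-30; cv2.imwrite(save,crop(c,max(u,0),max(v,0),80,60,800,600))
    return c,pl,p
E
python3 - <<'E'
from ang import *
rod("pics/c7.png"); print(env.get_obs()["tool_pos"],env.get_obs()["grip_width"])
E
```

```text
time_s: 12.13
tool_pos: [0.5605, 0.3254, 0.1176]
tool_rot: [179.9, -0.1, 87.1]
force: [-0.3, -0.9, -1.9]
grip_width: 0.0141
grasp_force: 3.0
[0.55999549 0.32554001 0.11681822] 0.014048696496973729
```

View pics/c7.png

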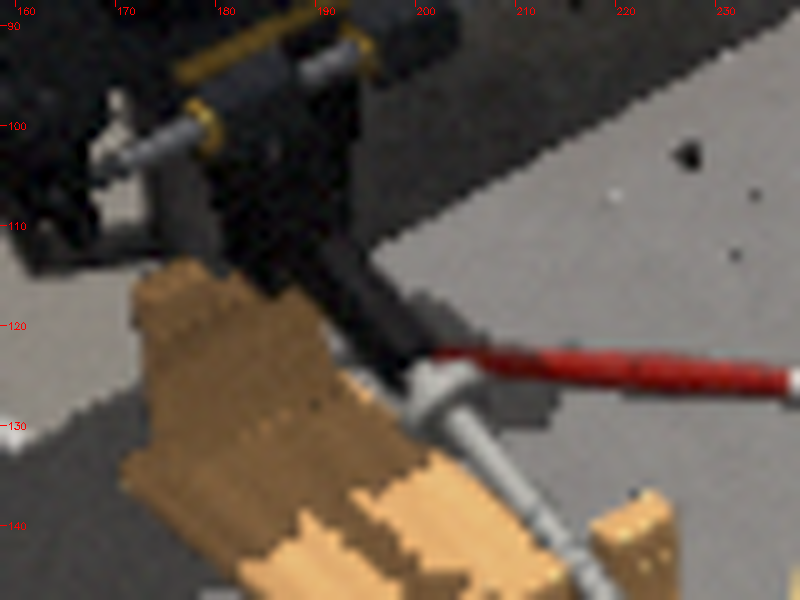

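The rod is pivoting: collar at (202,127), with the rod running down to (217,145) in the front notch.

```bash
python3 - <<'E'
from ang import *
c,pl,p=rod()
a=np.array(pl(202.5,127)); b=np.array(pl(217.5,145)); print(a,b,np.degrees(np.arctan2(a[1]-b[1],b[0]-a[0])), np.degrees(np.arctan2(-b[1],b[0])))
E
python3 -m handwheel '-0.003 0 -0.008 0 0; -0.007 0 -0.016 0 0; -0.011 0 -0.023 0 0; -0.015 0 -0.029 0 0; -0.019 0 -0.034 0 0; -0.019 0 -0.034 0 0; -0.019 0 -0.034 0 0; -0.019 0 -0.034 0 0';python3 -m handwheel '0 0 0 0 0; 0 0 0 0 0; 0 0 0 0 0' 55; python3 - <<'E'
from ang import *
c,pl,p=rod(); print(p)
# predicted rod points for angles
a=np.array([np.cos(np.radians(-92.9)),np.sin(np.radians(-92.9)),0])
for th in(30,35,40):
    d=np.cos(np.radians(th))*a-np.array([0,0,np.sin(np.radians(th))]); print(th,[proj(c,p+d*r).round(1) for r in(.072,.12,.171)])
x,y=180,100; im=c["color"][y:y+60,x:x+60]; hsv=cv2.cvtColor(im,cv2.COLOR_BGR2HSV)
m=((hsv[...,1]<45)&(hsv[...,2]>125)).astype(np.uint8)
for r in range(10,60,2): print(y+r,np.nonzero(m[r])[0]+x)
E
```

```text
[ 0.07179512 -0.0210335 ] [ 0.13777955 -0.04383682] 19.064456703131093 17.649322950429344
time_s: 12.9
tool_pos: [0.5589, 0.3067, 0.1505]
tool_rot: [180.0, -0.0, 87.2]
force: [0.4, -0.6, -1.9]
grip_width: 0.0138
grasp_force: 3.0
time_s: 13.15
tool_pos: [0.5587, 0.3067, 0.1502]
tool_rot: [-180.0, 0.0, 87.2]
force: [-0.6, -0.7, -0.5]
grip_width: 0.0134
grasp_force: 55.0
[0.55867092 0.30673912 0.15029767]
30 [array([204. , 123.4]), array([213.8, 137.5]), array([224.2, 152.5])]
35 [array([203.4, 124.3]), array([212.7, 138.9]), array([222.5, 154.3])]
40 [array([202.7, 125. ]), array([211.4, 139.9]), array([220.6, 155.6])]
110 [202 203 204 205 206 207 208 209 210 211 212 213 214 215 216 217 218 219
 220 221 222 223 224 225 226 227 228 229 230 231 232 233 234 235 236 237
 238 239]
112 [201 202 203 204 205 206 207 208 209 210 211 212 213 214 215 216 217 218
 219 220 221 222 223 224 225 226 227 228 229 230 231 232 233 234 235 236
 237 238 239]
114 [202 203 204 205 206 207 208 209 210 211 212 213 214 215 216 217 218 219
 220 221 222 223 224 225 226 227 228 229 230 231 232 233 234 235 236 237
 
[... 1457 characters left out ...]
2 233 234 235 236 237 238 239]
142 [215 216 217 227 228 229 230 231 232 233 234 235 236 237 238 239]
144 [216 217 218 227 228 229 230 231 232 233 234 235 236 237 238]
146 [218 219 227 228 229 230 231 232 233 234 235 236 237]
148 [219 220 227 228 229 230 231 232 233 234 235 236 237]
150 [220 221 227 228 229 230 231 232 233 234 235 236]
152 [180 181 182 183 184 185 186 221 222 223 227 228 229 230 231 232 233 234
 235 236]
154 [180 181 182 183 184 185 186 187 188 189 190 222 223 230 231 232 233 234
 235 236 237]
156 [180 181 182 183 184 185 186 187 188 189 190 191 231 232 233 234 235 236
 237 238]
158 [180 181 182 183 184 185 186 187 188 189 190 191 192 193 194 232 233 234
 235 236 237 238 239]
```

```bash
python3 -m handwheel '0 0 -0.02 0 0; 0 0 -0.04 0 0; 0 0 -0.07 0 0; 0 0 -0.1 0 0; 0 0 -0.1 0 0; 0 0 -0.1 0 0' 55; python3 go.py .5723 .1585 .231 93.66; python3 -m handwheel '-0.03 0.005 0 -2 0; -0.06 0.01 0 -4 0; -0.09 0.015 0 -6 0; -0.12 0.02 0 -6.5 0; -0.145 0.021 0.01 -6.5 0; -0.145 0.021 0.018 -6.5 0; -0.145 0.021 0.018 -6.5 0; -0.145 0.021 0.018 -6.5 0'; python3 -m handwheel '0 0 0 0 0; 0 0 0 0 0; 0 0 0 0 0'; python3 go.py .5723 .1585 .231 93.66; python3 - <<'E'
from ang import *
c,pl,p=rod(); t=cam("top"); 
y=np.radians(93.66); a=-np.array([np.cos(y),np.sin(y),0])
for th in(30,35,40):
    d=np.cos(np.radians(th))*a-np.array([0,0,np.sin(np.radians(th))]); q=p+[0,0,.0025]; print(th,[proj(c,q+d*r).round(1) for r in(.076,.12,.171)],proj(t,q+d*.171).round(1))
print("mouth",proj(c,[.5828,-.0058,.118]),proj(t,[.5828,-.0058,.118]))
u,v=proj(c,p+.1*a-[0,0,.06]).astype(int); cv2.imwrite("pics/c8.png",np.hstack([crop(c,u-35,v-40,70,80,400,457),crop(t,200,120,70,80,400,457)]))
E
```

```text
time_s: 13.7
tool_pos: [0.5599, 0.3074, 0.2527]
tool_rot: [179.8, -0.2, 87.2]
force: [0.2, 0.8, -1.5]
grip_width: 0.0139
grasp_force: 55.0
t 13.7 pos [0.5599 0.3074 0.2527] rot [ 1.798e+02 -1.700e-01  8.715e+01] F [ 0.2  0.8 -1.5] w 0.0139 55.0
shift [-0.1482  0.0197  0.0214] turn -6.51 rows 4
time_s: 14.37
tool_pos: [0.5715, 0.1616, 0.2308]
tool_rot: [-179.8, -0.0, 93.7]
force: [-0.7, 0.7, -2.0]
grip_width: 0.0135
grasp_force: 55.0
time_s: 14.62
tool_pos: [0.5726, 0.1622, 0.2327]
tool_rot: [180.0, -0.0, 93.8]
force: [0.6, -0.2, -0.7]
grip_width: 0.0136
grasp_force: 55.0
t 14.62 pos [0.5726 0.1622 0.2327] rot [ 1.7998e+02 -2.0000e-02  9.3770e+01] F [ 0.6 -0.2 -0.7] w 0.0136 55.0
shift [-0.0037 -0.0006  0.0017] turn 0.11 rows 1
30 [array([246.8, 121.5]), array([258. , 135.1]), array([271. , 150.8])] [236.1 158.3]
35 [array([245.7, 122.6]), array([256.2, 136.8]), array([268.4, 153. ])] [233.4 159.7]
40 [array([244.5, 123.6]), array([254.3, 138.1]), array([265.5, 154.7])] [230.4 161.1]
mouth [276.28172424 163.7803538 ] [243.48001931 161.27729462]
```

View pics/c8.png

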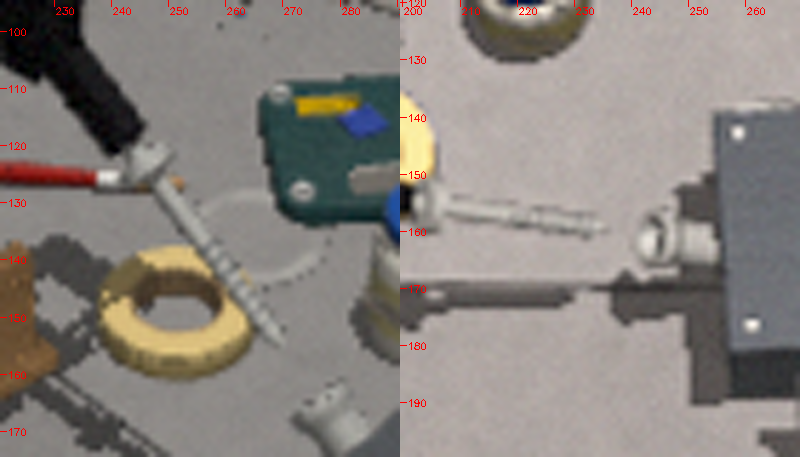

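The scene half shows the rod tip at (270.0,154.5), collar at (246.8,123.0) and tube mouth near (276,165). The top half shows tip at (235.4,159.8), collar at (204.8,155.0) and mouth at (244,161.5).

```bash
python3 - <<'E'
from h import *
np.set_printoptions(precision=4,suppress=True)
s,t=cam("scene"),cam("top"); p=env.get_obs()["tool_pos"]; print(p)
T,e=two(t,(235.4,159.8),s,(270,154.5)); C,e2=two(t,(204.8,155),s,(246.8,123)); M,e3=two(t,(244,161.5),s,(276.2,165)); print("tip",T,e,"collar",C,e2,"mouth",M,e3)
d=(T-C); L=np.linalg.norm(d); d/=L; print("len",L,"elev",np.degrees(np.arcsin(-d[2])),"yaw",np.degrees(np.arctan2(d[1],d[0])))
y=np.radians(3.66); u=np.array([-np.sin(y)*np.cos(.6109),np.cos(y)*np.cos(.6109),np.sin(.6109)]); m=np.array([.5828,-.0058,.118])
w=T-m; yb=np.array([-np.sin(y),np.cos(y),0]); xb=np.array([np.cos(y),np.sin(y),0]); n=np.cross(u,xb)
print("tip in tube: along",w@u,"x",w@xb,"n",w@n,n,"tip-tcp",T-p)
E
```

```text
[0.5727 0.1612 0.2327]
tip [0.582  0.0166 0.1355] 7.343437968518473e-06 collar [0.5783 0.097  0.1914] 0.0007649570768152808 mouth [ 0.5826 -0.0068  0.1147] 0.0012617976703394652
len 0.09793800658970891 elev 34.82387070267377 yaw -87.36780104974618
tip in tube: along 0.02840120108133133 x 0.0006028791281765807 n -0.0014280495162927273 [-0.0366  0.5724 -0.8191] tip-tcp [ 0.0093 -0.1446 -0.0973]
```

Tip sits 28 mm out on the tube axis, within 1.5 mm, elevation 34.8°. Inserting.

```bash
python3 -m handwheel '-0.008 0 0.006 0 0; -0.016 0 0.011 0 0; -0.025 0 0.017 0 0; -0.033 0 0.023 0 0; -0.041 0 0.029 0 0; -0.049 0 0.034 0 0; -0.057 0 0.04 0 0; -0.057 0 0.04 0 0' 35; python3 go.py .58 .054 .162 93.66
```

```text
time_s: 15.48
tool_pos: [0.5758, 0.1009, 0.1911]
tool_rot: [-179.9, 0.1, 93.5]
force: [-0.4, -0.6, -1.6]
grip_width: 0.0138
grasp_force: 35.0
t 15.48 pos [0.5758 0.1009 0.1911] rot [-1.7988e+02  1.0000e-01  9.3470e+01] F [-0.4 -0.6 -1.6] w 0.0138 35.0
shift [-0.047   0.0015  0.0292] turn -0.19 rows 2
```

```bash
python3 -m handwheel '-0.008 0 0.006 0 0; -0.016 0 0.011 0 0; -0.025 0 0.017 0 0; -0.033 0 0.023 0 0; -0.037 0 0.026 0 0; -0.037 0 0.026 0 0; -0.037 0 0.026 0 0'; python3 go.py .58 .054 .162 93.66; python3 -m handwheel '-0.003 0 0.002 0 0; -0.005 0 0.0035 0 0; -0.007 0 0.005 0 0; -0.007 0 0.005 0 0; -0.007 0 0.005 0 0';python3 go.py .58 .054 .162 93.66
```

```text
time_s: 16.07
tool_pos: [0.5786, 0.0668, 0.1664]
tool_rot: [-180.0, -0.0, 93.6]
force: [-0.3, 0.2, -1.3]
grip_width: 0.0135
grasp_force: 35.0
t 16.07 pos [0.5786 0.0668 0.1664] rot [-1.7999e+02 -1.0000e-02  9.3610e+01] F [-0.3  0.2 -1.3] w 0.0135 35.0
shift [-0.0129  0.0006  0.0044] turn -0.05 rows 1
time_s: 16.48
tool_pos: [0.5794, 0.0618, 0.1623]
tool_rot: [179.9, -0.1, 93.7]
force: [-1.3, 4.8, 2.9]
grip_width: 0.0134
grasp_force: 35.0
t 16.48 pos [0.5794 0.0618 0.1623] rot [ 1.7992e+02 -1.2000e-01  9.3720e+01] F [-1.3  4.8  2.9] w 0.0134 35.0
shift [-0.0078  0.0001  0.0003] turn 0.06 rows 1
```

```bash
python3 -m handwheel '-0.002 0 0.0015 0 0; -0.004 0 0.003 0 0; -0.004 0 0.003 0 0; -0.004 0 0.003 0 0; -0.004 0 0.003 0 0; -0.004 0 0.003 0 0';python3 go.py .58 .054 .162 93.66; python3 - <<'E'
from h import *
s=cam("scene"); cv2.imwrite("pics/c9.png",crop(s,240,110,80,60,800,600))
print(proj(s,[.5828,-.0058,.118]))
E
```

```text
time_s: 16.98
tool_pos: [0.5798, 0.0622, 0.1614]
tool_rot: [179.8, -0.4, 93.9]
force: [-4.4, 11.3, 11.9]
grip_width: 0.0138
grasp_force: 35.0
t 16.98 pos [0.5798 0.0622 0.1614] rot [179.84  -0.45  93.88] F [-4.4 11.3 11.9] w 0.0138 35.0
shift [-0.0081 -0.0004 -0.0007] turn 0.22 rows 1
[276.28172424 163.7803538 ]
```

View pics/c9.png

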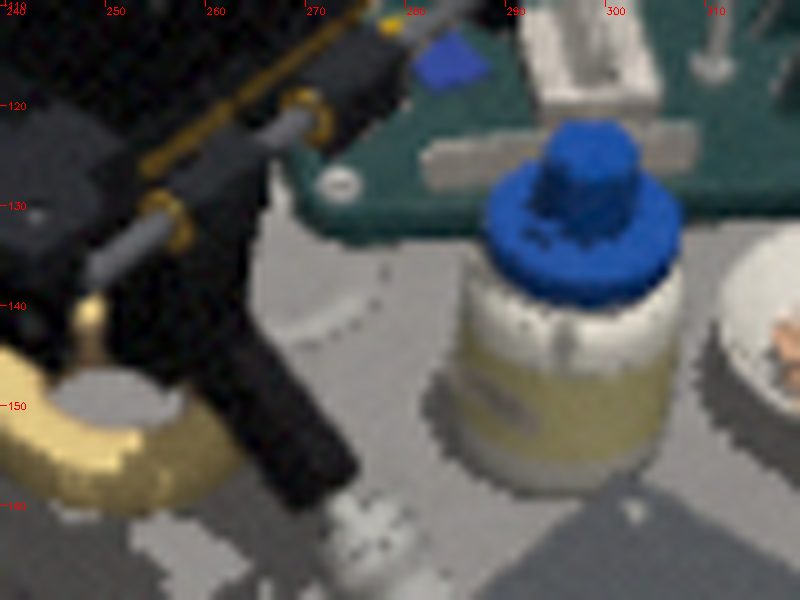

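The collar sits on the tube's mouth around (276,163), and the tool has stopped advancing with 16 N along the axis. Drawing the rod out.

```bash
python3 -m handwheel '0 0 0 0 0; 0.012 0 -0.009 0 0; 0.025 0 -0.017 0 0; 0.041 0 -0.029 0 0; 0.057 0 -0.04 0 0; 0.074 0 -0.052 0 0; 0.09 0 -0.063 0 0; 0.107 0 -0.075 0 0' 55; python3 -m handwheel '0.016 0 -0.011 0 0; 0.033 0 -0.023 0 0; 0.05 0 -0.035 0 0; 0.05 0 -0.035 0 0; 0.05 0 -0.035 0 0';python3 go.py .5587 .3067 .25 87.15
```

```text
time_s: 17.7
tool_pos: [0.5724, 0.1622, 0.2335]
tool_rot: [-180.0, 0.1, 93.6]
force: [0.2, 0.0, -1.7]
grip_width: 0.0135
grasp_force: 55.0
time_s: 18.12
tool_pos: [0.5696, 0.213, 0.2686]
tool_rot: [179.9, 0.1, 93.7]
force: [0.2, -0.1, -1.9]
grip_width: 0.0135
grasp_force: 55.0
t 18.12 pos [0.5696 0.213  0.2686] rot [1.7995e+02 7.0000e-02 9.3740e+01] F [ 0.2 -0.1 -1.9] w 0.0135 55.0
shift [ 0.0942 -0.0047  0.0184] turn 6.59 rows 3
```

```bash
python3 -m handwheel '0.02 -0.001 0 2 0; 0.05 -0.003 0 4 0; 0.08 -0.004 0.01 6 0; 0.094 -0.005 0.018 6.6 0; 0.094 -0.005 0.018 6.6 0; 0.094 -0.005 0.018 6.6 0; 0.094 -0.005 0.018 6.6 0; 0.094 -0.005 0.018 6.6 0';python3 go.py .5587 .3067 .153 87.15;  python3 - <<'E'
from ang import *
# is the rod still at 35 deg and where predicted? bright rod pixels beside the predicted line
c,pl,p=rod(); y=np.radians(87.15); a=-np.array([np.cos(y),np.sin(y),0])
im=cv2.cvtColor(c["color"],cv2.COLOR_BGR2GRAY)
for r in(.1,.14,.168):
    print(r,[(th,proj(c,p+[0,0,.0025]+r*(np.cos(np.radians(th))*a-[0,0,np.sin(np.radians(th))])).round(1).tolist()) for th in(31,35,39)])
    u,v=proj(c,p+[0,0,.0025]+r*(np.cos(.611)*a-[0,0,np.sin(.611)])).round().astype(int); print(v,u-8,im[v,u-8:u+9])
E
```

```text
time_s: 18.78
tool_pos: [0.5596, 0.3034, 0.2509]
tool_rot: [179.9, 0.1, 86.8]
force: [-0.7, 0.5, -2.3]
grip_width: 0.0133
grasp_force: 55.0
t 18.78 pos [0.5596 0.3034 0.2509] rot [1.7993e+02 6.0000e-02 8.6840e+01] F [-0.7  0.5 -2.3] w 0.0133 55.0
shift [ 0.0034 -0.0012  0.0979] turn -0.31 rows 3
0.1 [(31, [208.1, 101.8]), (35, [207.3, 103.0]), (39, [206.5, 103.9])]
103 199 [ 35  42  38  35  38  40  54 124 163 176 115  55  44  40 114 119 133]
0.14 [(31, [216.7, 114.5]), (35, [215.6, 116.0]), (39, [214.4, 117.3])]
116 208 [136 136 139 136 134  97 103 153 177 155 117 130 133 130 132 131 132]
0.168 [(31, [222.8, 123.4]), (35, [221.4, 125.1]), (39, [219.9, 126.5])]
125 213 [ 29  38  44  45  45  47  72 122 166 164 141  83  58  56  62  58  63]
```

```bash
python3 -m handwheel '0.003 -0.001 0.02 -0.3 0; 0.003 -0.001 0.05 -0.3 0; 0.003 -0.001 0.075 -0.3 0; 0.003 -0.001 0.09 -0.3 0; 0.003 -0.001 0.096 -0.3 0; 0.003 -0.001 0.096 -0.3 0; 0.003 -0.001 0.096 -0.3 0; 0.003 -0.001 0.096 -0.3 0';python3 go.py .5587 .3067 .1503 87.15;
```

```text
time_s: 19.5
tool_pos: [0.5584, 0.3094, 0.1564]
tool_rot: [179.9, -0.1, 87.3]
force: [0.4, -0.1, -0.9]
grip_width: 0.0133
grasp_force: 55.0
t 19.5 pos [0.5584 0.3094 0.1564] rot [ 1.799e+02 -9.000e-02  8.730e+01] F [ 0.4 -0.1 -0.9] w 0.0133 55.0
shift [-0.0027  0.0005  0.0061] turn 0.15 rows 1
```

```bash
python3 -m handwheel '-0.001 0 0.003 0 0; -0.003 0 0.006 0 0; -0.003 0 0.006 0 0; -0.003 0 0.006 0 0; -0.003 0 0.006 0 0'; python3 -m handwheel '0.004 0 0.005 0 0; 0.008 0 0.012 0 0; 0.012 0 0.02 0 0; 0.016 0 0.028 0 0; 0.019 0 0.034 0 0; 0.022 0 0.042 0 0; 0.024 0 0.05 0 0; 0.024 0 0.05 0 0' 3; python3 go.py .561 .3369 .0674 87.15
```

```text
time_s: 19.92
tool_pos: [0.5577, 0.3059, 0.1487]
tool_rot: [180.0, 0.0, 87.3]
force: [0.8, -1.3, -1.9]
grip_width: 0.0135
grasp_force: 55.0
time_s: 20.58
tool_pos: [0.5573, 0.3307, 0.0962]
tool_rot: [-179.9, 0.1, 87.4]
force: [-0.2, -0.8, -1.3]
grip_width: 0.0142
grasp_force: 3.0
t 20.58 pos [0.5573 0.3307 0.0962] rot [-1.7985e+02  7.0000e-02  8.7400e+01] F [-0.2 -0.8 -1.3] w 0.0142 3.0
shift [0.0064 0.0035 0.0288] turn 0.25 rows 1
```

```bash
python3 -m handwheel '0.002 0.002 0.005 0.2 0; 0.004 0.0035 0.01 0.2 0; 0.005 0.0035 0.016 0.2 0; 0.006 0.0035 0.022 0.2 0; 0.006 0.0035 0.028 0.2 0; 0.006 0.0035 0.029 0.2 0; 0.006 0.0035 0.029 0.2 0; 0.006 0.0035 0.029 0.2 0'; python3 go.py .561 .3369 .0674 87.15; python3 - <<'E'
from ang import *
c,pl,p=rod(); im=cv2.cvtColor(c["color"],cv2.COLOR_BGR2GRAY); y=np.radians(87.1); a=-np.array([np.cos(y),np.sin(y),0])
for r in(.09,.12,.14,.168):
    u,v=proj(c,[p[0],p[1],.07]+r*a); U,V=int(round(u)),int(round(v)); print(round(u,1),round(v,1),V-6,im[V-6:V+7,U])
E
```

```text
time_s: 21.25
tool_pos: [0.5622, 0.336, 0.0695]
tool_rot: [-180.0, 0.0, 87.1]
force: [-0.5, -0.0, -1.2]
grip_width: 0.0138
grasp_force: 3.0
t 21.25 pos [0.5622 0.336  0.0695] rot [-179.99    0.     87.15] F [-0.5 -0.  -1.2] w 0.0138 3.0
shift [ 0.0008 -0.0012  0.0021] turn -0.0 rows 1
205.3 134.9 129 [109  95  83  90 132 163 155 124 118 183 191 189 190]
211.8 140.2 134 [134 137 135 136 120 146 164 144 101 157 186 190 189]
216.2 143.8 138 [135 136 137 140 143 142 136 134  87  75 148 107  77]
222.5 149.0 143 [ 98  93  91  93 120 166 168 129  94  98 101  96 101]
```

```bash
python3 -m handwheel '0 0 0.001 0 0; 0 0 0.002 0 0; 0 0 0.002 0 0.03; 0 0 0.002 0 0.03; 0 0 0.002 0 0.03; -0.01 0 0.002 0 0.03; -0.02 0 0.002 0 0.03; -0.03 0 0.002 0 0.03'; python3 -m handwheel '0 0 0 0 0.03; 0 0 0 0 0.03; 0 0 0 0 0; 0 0 0 0 0; 0 0 0 0 0; 0 0 0 0 0; 0 0 0 0 0; 0 0 0 0 0' 45; python3 go.py .56 .307 .26 87.15
```

```text
time_s: 21.97
tool_pos: [0.5608, 0.3044, 0.0674]
tool_rot: [180.0, 0.0, 87.1]
force: [1.2, -0.5, -0.4]
grip_width: 0.0298
grasp_force: 0.0
time_s: 22.63
tool_pos: [0.5607, 0.3067, 0.0676]
tool_rot: [180.0, -0.0, 87.2]
force: [-0.3, 0.7, -0.3]
grip_width: 0.0136
grasp_force: 45.0
t 22.63 pos [0.5607 0.3067 0.0676] rot [ 1.800e+02 -3.000e-02  8.718e+01] F [-0.3  0.7 -0.3] w 0.0136 45.0
shift [ 0.0003 -0.0007 -0.1924] turn 0.03 rows 5
```

Now lift straight up to z ≈ 0.27, let it settle, and check the rod's level from both views.

```bash
python3 -m handwheel '0 0 -0.015 0 0; 0 0 -0.04 0 0; 0 0 -0.075 0 0; 0 0 -0.11 0 0; 0 0 -0.145 0 0; 0 0 -0.175 0 0; 0 0 -0.195 0 0; 0 0 -0.2 0 0'; python3 -m handwheel '0 0 0 0 0; 0 0 0 0 0; 0 0 0 0 0; 0 0 0 0 0; 0 0 0 0 0; 0 0 0 0 0; 0 0 0 0 0; 0 0 0 0 0'; python3 go.py .56 .307 .26 87.15; python3 - <<'E'
from ang import *
c,pl,p=rod(); im=cv2.cvtColor(c["color"],cv2.COLOR_BGR2GRAY).astype(float); y=np.radians(87.1); a=-np.array([np.cos(y),np.sin(y),0])
for th in (-5,0,5):
    print(th,[proj(c,p+[0,0,.0025]+r*(np.cos(np.radians(th))*a-[0,0,np.sin(np.radians(th))])).round(1).tolist() for r in(.06,.09,.12,.13)])
for r in(.06,.09,.12,.13):
    u,v=proj(c,p+[0,0,.0025]+r*a); U,V=int(round(u)),int(round(v)); print(round(u,1),round(v,1),V-7,im[V-7:V+8,U].astype(int))
t=cam("top")
for n,k,b in(("top",t,(270,160,60,45)),):
    pass
# tag: bright top edge in the top view where it hung before
g=cv2.cvtColor(t["color"],cv2.COLOR_BGR2GRAY)[182:191,265:300]; v,u=np.nonzero(g>225); print("tag edge px",u.mean()+265,v.mean()+182,len(u))
E
```

```text
time_s: 23.3
tool_pos: [0.5623, 0.3067, 0.2721]
tool_rot: [179.7, -0.2, 87.1]
force: [0.5, -0.1, -1.1]
grip_width: 0.0137
grasp_force: 45.0
time_s: 23.97
tool_pos: [0.5607, 0.306, 0.2673]
tool_rot: [-180.0, 0.0, 87.1]
force: [0.9, 0.3, -2.2]
grip_width: 0.0137
grasp_force: 45.0
t 23.97 pos [0.5607 0.306  0.2673] rot [-1.7998e+02  1.0000e-02  8.7140e+01] F [ 0.9  0.3 -2.2] w 0.0137 45.0
shift [ 0.0009 -0.0008  0.0073] turn -0.01 rows 1
-5 [[199.6, 72.4], [206.8, 76.7], [214.3, 81.2], [216.9, 82.7]]
0 [[199.8, 74.2], [207.1, 79.5], [214.7, 84.9], [217.3, 86.8]]
5 [[199.9, 76.0], [207.3, 82.1], [214.8, 88.5], [217.4, 90.6]]
199.8 74.2 67 [ 39  60  72  72  76 101 150 159 140 105  56  39  34  43  43]
207.1 79.5 72 [ 41  41  42  44  45  59 123 150 109  90  53  47  44  46  51]
214.7 84.9 78 [ 45  50  56  48  53  76 153 134 109  83  50  49  45  47  47]
217.3 86.8 80 [ 47  49  50  49  58 158 141 113 114  78  52  47  49  45  40]
tag edge px 280.5 185.5 34
```

```bash
python3 -c "
from cell import env
print(env.sign_off())"
```

```text
the job is handed in; nothing more can be done
None
```

Handed in at about 24 s: the tag hangs on the bin's peg, the rod was pushed into the tube to its collar and drawn out, and it is now held still and level about 27 cm above the desk; no verdict was returned.

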